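Engage the clutch of the stitching drive

ROBOT

A 6-joint arm with a two-finger parallel gripper is mounted at the origin on the work surface. World frame = base frame: x ahead of the robot, y to its left, z up, the work surface at z = 0. Lengths are in m, angles in degrees, forces in N, time in s.
With the tool pointing down it reaches from about 0.4 to 0.825 m from the base axis. Payload 7 kg.
Tool frame: the origin (TCP) lies midway between the tips of the shut fingers; the grasp point (between the pads) lies 19 mm behind it; y points along the fingers, z is the direction in which the jaws open and shut, and the axes are right-handed (so a half turn about y gives the same grasp; the last joint's range is limited). The gripper opens to 88 mm and grips with 3 to 60 N. Pads are 19 mm wide; open, the fingers measure 130 mm over their backs; the gripper's body (78 mm by 193 mm) begins 47 mm behind the grasp point.
Start: joints at [92.997, 20.546, 0.682, 0, -70.136, -16.507], TCP at [0.158, 0.656, 0.206] pointing down, gripper open.
Joint ranges: [-176.03, 176.03], [-82.01, 121.73], [-58.28, 71.71], [-173.87, 95.51], [-174.79, -0.11], [-173.66, 173.66]. Speed limits (degrees/s): [136.94, 136.94, 172.46, 180, 180, 180].

INTERFACE

Orientations are given as [roll, pitch, yaw] about the fixed x, y, z axes, in that order (R = Rz(yaw) Ry(pitch) Rx(roll)).
In Python, from plant import ctrl gives the robot as it stands.
- The arm moves only by the tool step_arm, never from a script. Its argument "rows" is a list that holds one entry, the list of rows, each a list of 7 numbers: the gripper command: -1 is shut, 1 is fully open, values between are in proportion, then the shift along the world's x, y, z in cm, then the turn, a rotation vector about the world's x, y, z in degrees. In form: [[[fingers, tx, ty, tz, rx, ry, rz], ...]]. A call has 1 to 12 rows; each row shifts and turns the commanded pose from where the row before left it; what a row does not reach is not made up. A row lasts 1/8 s, in which the tool goes at most 62.5 mm and 10.7 degrees, less where a joint would pass 70% of its speed; a pose out of reach is approached as far as the arm can. A call is refused whole if a number of a shift passes 6.25 or a number of a turn 10.7, either way. A call with a gripper value outside its range is refused whole. The fingers move at their own pace and stop on an object; the grip force is fixed at half the most. Time passes only in rows, so rows that do not move let the fingers close. It gives the time, the measured TCP pose, the force and the opening at its end, in the units of the state.
- ctrl.get_obs(): the state, without advancing time (a new reading comes with each control period).
- ctrl.snapshot(name): name is "scene" or "top" or "wrist"; returns the picture (400x640x3 uint8, blue, green, red); there is no depth.
- ctrl.camera_params(name): a dict with "vertical_fov" (degrees; the focal length in pixels is half the picture's height over the tangent of half this angle, whatever the lens; pixels are square), "cx", "cy" (the principal point, pixels), "rvec" (rotation vector, rad) and "tvec" (3), from world to camera coordinates, as OpenCV has them. Camera axes: x right, y down, z forward; pixel columns grow to the right and rows downward; lengths in m; the calibration is good to about 2 mm. A picture is of the moment at which its call begins: read the wrist's pose just before it. camera_params takes no time and is no camera call; for the wrist camera it gives the pose at the moment of the call.
- ctrl.close_job(): hands the job in, once; it reports no verdict.
The state is a dict: "clock": time; "joint_pos": joint angles; "qvel": joint speeds; "tau": joint torques, N m; "tool_pos": TCP position; "orientation": TCP orientation; "force": force on the tool from outside, world axes, zero at the start; "moment": the same for the moment, N m; "opening": finger opening in m.
Only numpy, scipy, OpenCV 4.12 (cv2) and the standard library are available. Lean on these libraries where they do the work, as an engineer would, in place of code of your own. Each camera call takes 0.05 s, during which the arm holds its last target. There are 200 camera calls.

TASK

Engage the stitching machine's clutch: with the fingertips, push the black shift knob along the long leg of its L-shaped gate up to the corner, then push it sideways to the very end of the short leg and leave it there. Only push the knob, gently: do not lift, squeeze or force it, and leave the thread cone, the glue jar and the screwdriver where they are.

Things in the scene. Friction and masses are not known exactly. Their poses are not given: they have to be found in the camera images.
- clutch_unit: Clutch unit, fixed to the bench: grey housing 170 mm (its x) by 130 mm (its y), bare metal top plate 59 mm above the bench; round motor at its +x end, 100 mm long, 70 mm wide, top 71 mm above the bench. Feet 17 mm high stick out 22 mm at the +y and -y sides. Origin: centre of the underside, on the bench; z up. The plate has an L-shaped slot 16 mm wide.
- gate_start (a point): Start of the slot's long leg, on its centre line at the plate's top; in the unit's frame (-45, -25, 59) mm. The long leg runs 80 mm from here along the unit's +x, towards the motor, to the corner.
- gate_corner (a point): Corner of the slot, where the centre lines of its legs meet, at the plate's top; in the unit's frame (35, -25, 59) mm. The knob's pin has 2 mm of play each way, so the knob stops 2 mm past this point, towards the motor.
- gate_end (a point): End of the slot's short leg, at the plate's top; in the unit's frame (35, 25, 59) mm. The short leg runs 50 mm from the corner along the unit's +y to here. The knob stops against the slot's end with its centre 2 mm past this point.
- knob_center (a point): Centre of the shift knob, 77 mm above the bench: upright black cylinder, 28 mm diameter, 30 mm high, underside 3 mm above the plate. A 12 mm pin runs from it through the slot to a flange under the plate, so it is captive. Greased, it slides along the slot with about 1 N and stays where it is left. Starts in the first 40 mm of the long leg. It is round and may turn: its axes mean nothing.
- thread_cone_mid (a point): Half-way up a standing thread cone, 60 mm wide at the foot, 100 mm high, loose on the bench beside the clutch unit; to be left alone.
- glue_jar_mid (a point): Half-way up a standing closed jar, 56 mm in diameter, 70 mm high, loose on the bench beside the clutch unit; to be left alone.
- screwdriver: A screwdriver lying on the bench, handle to its -x; to be left alone.
- shift_knob: The same shift knob with its pin and flange; origin at the centre of the flange's underside, 32 mm straight below the knob's centre.
Mind the look-alikes: they are no part of the job. What is meant by the shift_knob is not orange, and is the smaller of those in its own colour.

How it is judged (in metres and radians):
On the way:
1. the knob reaches the corner of the gate (x of knob_center in the frame of clutch_unit above 0.027 m and y of knob_center in the frame of clutch_unit below -0.017 m).
At the end, for the whole second after the job is handed in: The knob rests in the end of the short leg, within 5 mm of the stop there (y above 22 mm in the unit's frame), seated at its normal height, and the bystanders are within 15 mm of where they stood (y of knob_center in the frame of clutch_unit above 0.022 m and x of knob_center in the frame of clutch_unit between 0.029 and 0.041 m and z of knob_center in the frame of clutch_unit between 0.072 and 0.082 m and linear speed of shift_knob below 0.02 m/s and distance of each of thread_cone_mid, glue_jar_mid, screwdriver from where it was at the start of the episode below 0.015 m); the robot touches nothing.
It fails at once if the knob is lifted or pried up by more than 6 mm (z of knob_center in the frame of clutch_unit above 0.083 m).
It fails at once if the knob is squeezed or forced (over 35 N) (contact force between the fingers and shift_knob above 35 N).
It fails at once if the thread cone is moved by more than 15 mm (distance of thread_cone_mid from where it was at the start of the episode above 0.015 m).
It fails at once if the glue jar is moved by more than 15 mm (distance of glue_jar_mid from where it was at the start of the episode above 0.015 m).
It fails at once if the screwdriver is moved by more than 15 mm (distance of screwdriver from where it was at the start of the episode above 0.015 m).
It also fails if it takes over 48 s, if anything falls off the work surface, if the arm or the gripper's body presses on something with over 40 N, if the wrist force passes 120 N, or if a joint passes its speed limit or range.

## Working session

There is one attempt and no reset: what is moved stays moved. The work goes in short steps, Python scripts to look and compute and a tool call to move; the robot and the scene stay as the last step left them, time stands still between calls to the robot, and variables do not carry over. Pictures are saved under pics/ and viewed, about 8 in all and at most 12, crops included, and the job is handed in when it is done.

Besides the shell and the picture viewer there is one more tool, called after "Call:" by a JSON object that holds its "op" and its "data", one argument or row to a line. step_arm: Moves the arm, as the interface text tells. Its arguments: {"type":"object","properties":{"rows":{"type":"array"}},"required":["rows"]}

```bash
mkdir -p pics
python3 - <<'E'
from plant import ctrl
import cv2
print(ctrl.get_obs())
for n in("top","scene"):
    cv2.imwrite(f"pics/{n}0.png",ctrl.snapshot(n)); print(ctrl.camera_params(n))
E
```

```text
{'clock': 0.0, 'joint_pos': array([ 9.29968701e+01,  2.05904566e+01,  6.32451470e-01, -2.05793476e-02,
       -7.01356008e+01, -1.65077383e+01]), 'qvel': array([-0.01913366,  0.04319635,  0.05025991,  0.07471892,  0.05927148,
       -0.02844937]), 'tau': array([ 5.11237213e-04, -5.82718277e+01,  2.93062645e+01,  6.99768305e+00,
        7.06877807e-03, -1.49211683e-04]), 'tool_pos': array([0.15759504, 0.65579295, 0.20492227]), 'orientation': array([-8.99047549e+01,  8.05187349e-03,  1.66482130e+02]), 'force': array([-0.33579493, -1.01140412,  0.2427804 ]), 'moment': array([-0.00807677,  0.03921176,  0.01267829]), 'opening': 0.08756691556352779}
{'vertical_fov': 54.170457844884545, 'cx': 318.8395058150783, 'cy': 204.665362828319, 'rvec': array([ 2.16460139, -2.18403405,  0.11533735]), 'tvec': array([0.06322454, 0.55329632, 0.84335143])}
{'vertical_fov': 51.274168385696626, 'cx': 307.32498710606393, 'cy': 204.72917162496458, 'rvec': array([ 1.63812463,  2.15199344, -0.63543268]), 'tvec': array([ 0.09160888, -0.39578076,  1.14384078])}
```

View pics/top0.png

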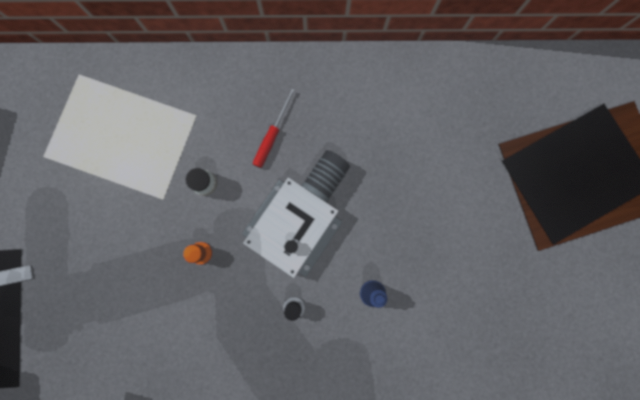

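View pics/scene0.png

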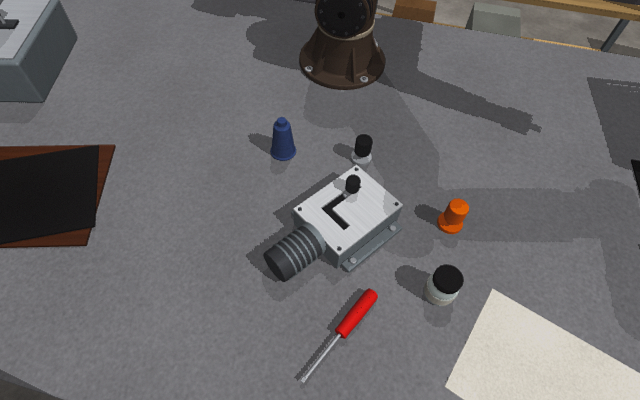

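The top view shows the plate at about (290,227), with the knob in the slot at (291,246), and the motor up-right of it. The jar (200,180), screwdriver (270,140) and blue cone (374,293) stand around it. There are look-alikes at (293,309) and in orange. I'll enlarge the plate next.

```bash
cat > h.py <<'E'
import numpy as np,cv2
from plant import ctrl
def ray(n,px,z,p=None):
    p=p or ctrl.camera_params(n); f=200/np.tan(np.radians(p['vertical_fov'])/2)
    R=cv2.Rodrigues(p['rvec'])[0]; c=-R.T@p['tvec']
    d=R.T@np.array([(px[0]-p['cx'])/f,(px[1]-p['cy'])/f,1]); return (c+d*(z-c[2])/d[2])
def proj(n,X,p=None):
    p=p or ctrl.camera_params(n); f=200/np.tan(np.radians(p['vertical_fov'])/2)
    K=np.array([[f,0,p['cx']],[0,f,p['cy']],[0,0,1]])
    return cv2.projectPoints(np.array(X,float).reshape(-1,3),p['rvec'],p['tvec'],K,None)[0][:,0]
E
python3 - <<'E'
from h import *
im=cv2.imread('pics/top0.png')[140:290,220:390]
cv2.imwrite('pics/c1.png',cv2.resize(im,None,fx=4,fy=4,interpolation=cv2.INTER_CUBIC))
im=cv2.imread('pics/scene0.png')[150:290,260:420]
cv2.imwrite('pics/c2.png',cv2.resize(im,None,fx=4,fy=4,interpolation=cv2.INTER_CUBIC))
for nm,px,z in(("jar",(200,180),.07),("cone",(376,298),.1),("sd",(260,163),.015),("orange",(194,254),.05),("blk",(293,310),.06)):print(nm,ray("top",px,z).round(3))
E
```

```text
jar [0.604 0.311 0.07 ]
cone [ 0.359 -0.053  0.1  ]
sd [0.652 0.191 0.015]
orange [0.448 0.326 0.05 ]
blk [0.33  0.114 0.06 ]
```

View pics/c1.png

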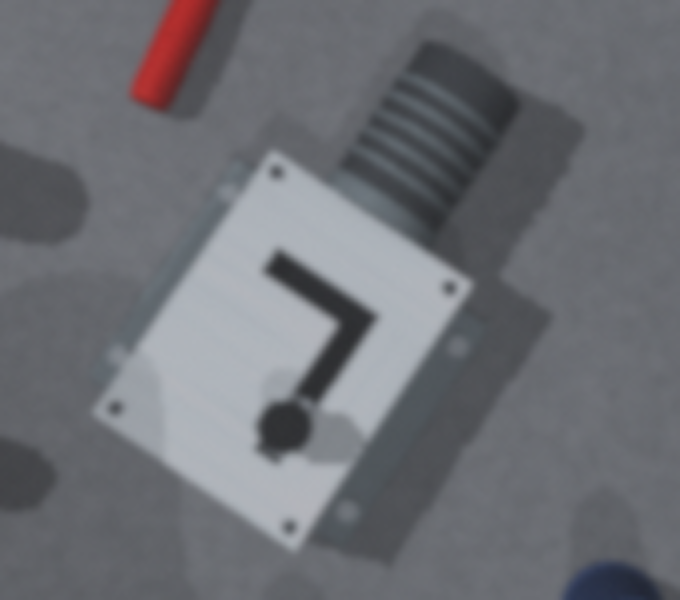

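View pics/c2.png

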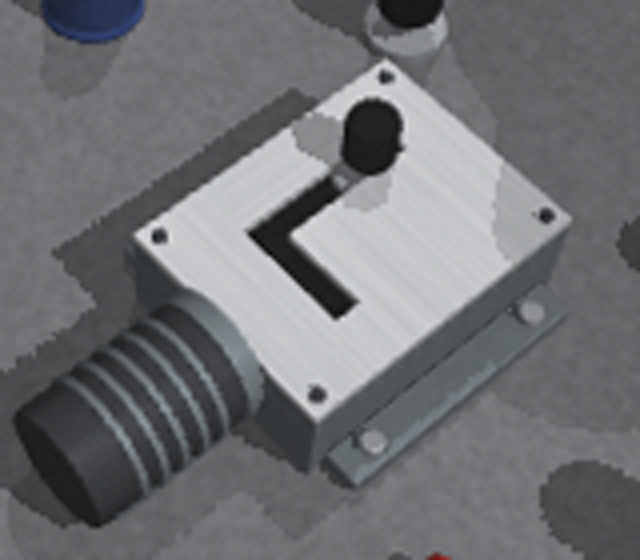

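The plate's corners, slot and knob are clear in both crops. In the top crop the corners are (272,150), (472,283), (297,551) and (94,411), and the knob top is at (285,427). I'll fit the unit's pose from both views.

Run:
```python
from h import *
from scipy.optimize import least_squares
U=np.array([[85,65],[85,-65],[-85,-65],[-85,65]])/1000
S={"top":(np.array([[272,150],[472,283],[297,551],[94,411]]),(220,140)),"scene":(np.array([[315,422],[135,237],[387,60],[570,217]]),(260,150))}
fx=lambda a,o:(np.array(a)+.5)/4-.5+np.array(o)
def W(q,u,z):
    c,s=np.cos(q[2]),np.sin(q[2]); u=np.atleast_2d(u); return np.c_[u@np.array([[c,s],[-s,c]])+q[:2],np.full(len(u),z)]
for use in(("top",),("scene",),("top","scene")):
    P={n:ctrl.camera_params(n) for n in use}
    r=least_squares(lambda q:np.concatenate([(proj(n,W(q,U,.059),P[n])-fx(*S[n])).ravel() for n in use]),[.48,.15,-.5])
    q=r.x; print(use,q[:2].round(4),np.degrees(q[2]).round(2),"rms px",np.sqrt(np.mean(r.fun**2)).round(2))
    inv=lambda w:(np.array([[np.cos(q[2]),np.sin(q[2])],[-np.sin(q[2]),np.cos(q[2])]])@(w[:2]-q[:2])).round(4)
    for n,k,e in(("top",(285,427),(265,263)),("scene",(375,113),(340,305))):
        w=ray(n,fx(k,S[n][1]),.092); print(n,"knob",w.round(4),inv(w))
print("corner,end,start",W(q,np.array([[35,-25],[35,25],[-45,-25]])/1e3,.059).round(4).tolist())
print("ux",np.cos(q[2]),np.sin(q[2]))
for nm,w in dict(jar=(.604,.311),cone=(.359,-.053),sd=(.652,.191),orange=(.448,.326),blk=(.33,.114)).items():print(nm,inv(np.array(w)))
```

```text
('top',) [0.5045 0.119 ] -34.16 rms px 0.29
top knob [0.4626 0.1165 0.092 ] [-0.0334 -0.0256]
scene knob [0.458  0.1203 0.092 ] [-0.0392 -0.025 ]
('scene',) [0.5035 0.1227] -34.24 rms px 0.38
top knob [0.4626 0.1165 0.092 ] [-0.0304 -0.0282]
scene knob [0.458  0.1203 0.092 ] [-0.0363 -0.0276]
('top', 'scene') [0.5041 0.121 ] -34.18 rms px 0.75
top knob [0.4626 0.1165 0.092 ] [-0.0318 -0.0271]
scene knob [0.458  0.1203 0.092 ] [-0.0377 -0.0265]
corner,end,start [[0.519, 0.0807, 0.059], [0.5471, 0.1221, 0.059], [0.4528, 0.1256, 0.059]]
ux 0.8272641277464803 -0.5618131922123716
jar [-0.024   0.2133]
cone [-0.0222 -0.2255]
sd [0.0831 0.141 ]
orange [-0.1615  0.1381]
blk [-0.14   -0.1036]
```

Call:
{"op": "step_arm", "data": {
  "rows": [
    [[-1,2.25,-4.28,0,0,0,-1.72],[-1,2.25,-4.28,0,0,0,-1.72],[-1,2.25,-4.28,0,0,0,-1.72],[-1,2.25,-4.28,0,0,0,-1.72],[-1,2.25,-4.28,0,0,0,-1.72],[-1,2.25,-4.28,0,0,0,-1.72],[-1,2.25,-4.28,0,0,0,-1.72],[-1,2.25,-4.28,0,0,0,-1.72],[-1,2.25,-4.28,0,0,0,-1.72],[-1,2.25,-4.28,0,0,0,-1.72],[-1,2.25,-4.28,0,0,0,-1.72],[-1,2.25,-4.28,0,0,0,-1.72]]
  ]
}}

```text
clock: 1.6
tool_pos: [0.428, 0.1412, 0.2059]
orientation: [-90.0, -0.0, 145.8]
force: [0.0, 0.2, 0.1]
opening: 0.0005
```

Run:
```python
from h import *
o=ctrl.get_obs(); print(o['clock'],o['tool_pos'],o['orientation'],o['opening'])
p=ctrl.camera_params("wrist"); im=ctrl.snapshot("wrist"); cv2.imwrite('pics/w1.png',im); 
print({k:np.array(v).tolist() for k,v in p.items()})
```

```text
1.6 [0.4279922  0.14117792 0.2058717 ] [-9.00127376e+01 -5.10456123e-03  1.45807662e+02] 0.00045462323059849454
{'vertical_fov': 59.86634605067944, 'cx': 319.47598948239244, 'cy': 202.66328345368083, 'rvec': [-1.4040695208869718, 2.651955844255995, 0.3466643164720685], 'tvec': [0.35559152585608533, 0.23360206562383518, 0.4612141702487071]}
```

View pics/w1.png

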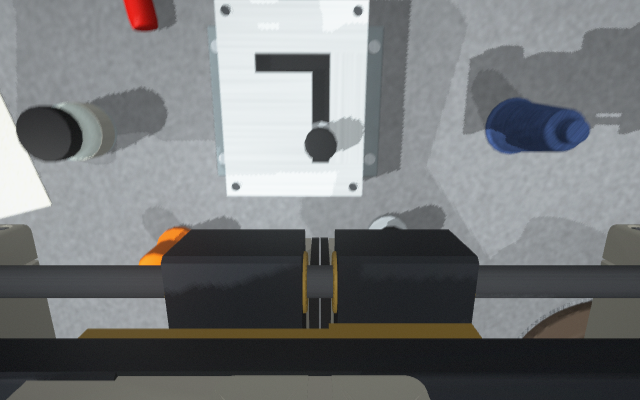

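The wrist view is square to the unit. The knob top is at (320,140), the slot's outer corner at (330,53), the left end of the short leg at (255,63), and the plate's lower corners at (228,196) and (362,196).

Run:
```python
from h import *
t=np.radians(-34.18);q=np.array([.5041,.121])
inv=lambda w:(np.array([[np.cos(t),np.sin(t)],[-np.sin(t),np.cos(t)]])@(w[:2]-q)*1000).round(1)
for n,px,z in(("outer corner 43,-33",(329.5,53),.059),("short end 35,33",(255,63),.059),("start -53,-25",(321,162),.059),("plate -85,65",(227,196),.059),("plate -85,-65",(362.5,196),.059),("knob",(320,141),.092)):
    w=ray("wrist",px,z);print(n,inv(w),w.round(4))
print("tcp",inv(ctrl.get_obs()['tool_pos']))
```

```text
outer corner 43,-33 [ 46.6 -39.6] [0.5204 0.062  0.059 ]
short end 35,33 [38.7 25.9] [0.5506 0.1207 0.059 ]
start -53,-25 [-48.8 -32. ] [0.4457 0.122  0.059 ]
plate -85,65 [-81.6  59.1] [0.4698 0.2157 0.059 ]
plate -85,-65 [-82.  -72.1] [0.3957 0.1075 0.059 ]
knob [-26.5 -31. ] [0.4648 0.1102 0.092 ]
tcp [-71.4 -28.4]
```

Call:
{"op": "step_arm", "data": {
  "rows": [
    [[-1,0,0,-4,0,0,0],[-1,0,0,-4,0,0,0],[-1,0,0,-3,0,0,0],[-1,0,0,-1.8,0,0,0],[-1,0,0,-0.9,0,0,0],[-1,0,0,0,0,0,0],[-1,0,0,0,0,0,0]]
  ]
}}

```text
clock: 2.52
tool_pos: [0.4282, 0.1431, 0.0696]
orientation: [-90.1, 0.0, 145.9]
force: [0.2, -0.2, 0.0]
opening: 0.0005
```

Call:
{"op": "step_arm", "data": {
  "rows": [
    [[-1,0.41,-0.28,0,0,0,0],[-1,0.41,-0.28,0,0,0,0],[-1,0.41,-0.28,0,0,0,0],[-1,0.41,-0.28,0,0,0,0],[-1,0.41,-0.28,0,0,0,0],[-1,0.41,-0.28,0,0,0,0],[-1,0.41,-0.28,0,0,0,0],[-1,0.41,-0.28,0,0,0,0]]
  ]
}}

```text
clock: 3.52
tool_pos: [0.4608, 0.1201, 0.0688]
orientation: [-90.0, -0.0, 145.9]
force: [0.3, 0.3, 0.7]
opening: 0.0004
```

Run:
```python
from h import *
im=ctrl.snapshot("wrist")[0:240,180:500]
cv2.imwrite('pics/w2.png',cv2.resize(im,None,fx=2,fy=2,interpolation=cv2.INTER_CUBIC))
print(ctrl.get_obs()['force'])
```

```text
[ 0.97160065  0.04220288 -0.05437638]
```

View pics/w2.png

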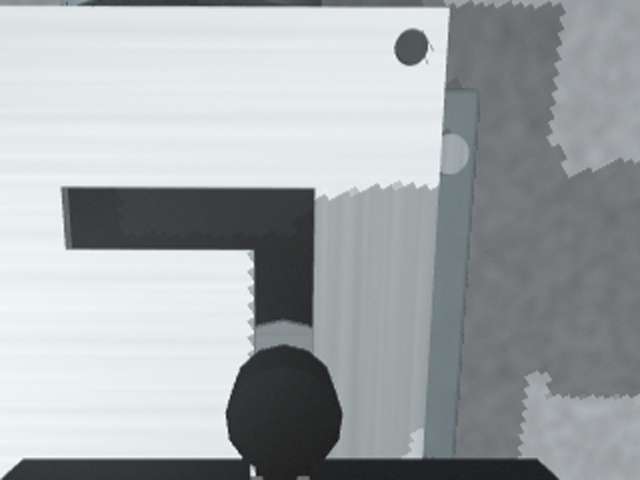

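The knob sits straight ahead of the fingertips, at about (283,410) in the crop, in line with the long leg. I'll push on.

Call:
{"op": "step_arm", "data": {
  "rows": [
    [[-1,0.41,-0.28,0,0,0,0],[-1,0.41,-0.28,0,0,0,0],[-1,0.41,-0.28,0,0,0,0],[-1,0.41,-0.28,0,0,0,0],[-1,0.41,-0.28,0,0,0,0],[-1,0.41,-0.28,0,0,0,0]]
  ]
}}

```text
clock: 4.32
tool_pos: [0.4854, 0.1033, 0.0688]
orientation: [-90.0, -0.0, 145.8]
force: [-0.7, 0.5, -0.2]
opening: 0.0001
```

Run:
```python
from h import *
a=cv2.resize(ctrl.snapshot("wrist")[0:240,180:500],None,fx=2,fy=2,interpolation=cv2.INTER_CUBIC)[:, :400]
b=cv2.resize(ctrl.snapshot("scene")[150:270,300:400],None,fx=4,fy=4,interpolation=cv2.INTER_CUBIC)
cv2.imwrite('pics/w3.png',np.hstack([a,b]))
print(ctrl.get_obs()['force'],ctrl.get_obs()['tool_pos'])
```

```text
[-0.40128438  0.20763455  1.17105543] [0.48560168 0.10326936 0.06885331]
```

View pics/w3.png

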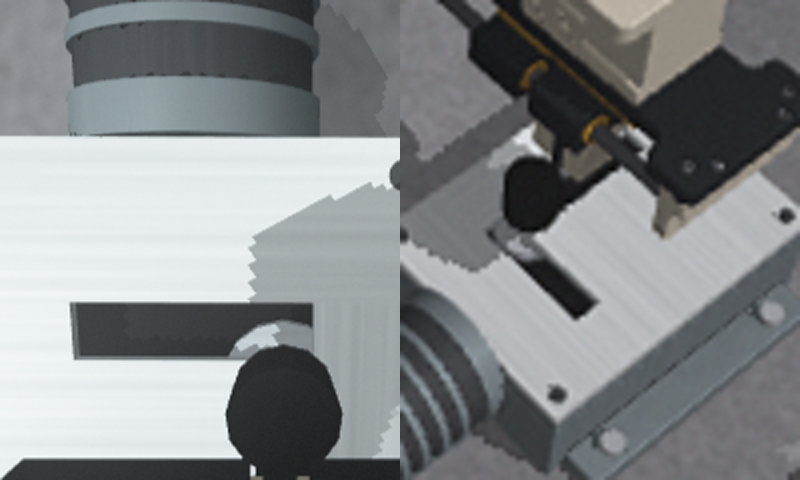

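Call:
{"op": "step_arm", "data": {
  "rows": [
    [[-1,0.33,-0.225,0,0,0,0],[-1,0.33,-0.225,0,0,0,0],[-1,0.33,-0.225,0,0,0,0],[-1,0.25,-0.17,0,0,0,0],[-1,0,0,0,0,0,0]]
  ]
}}

```text
clock: 5.05
tool_pos: [0.4978, 0.0949, 0.0689]
orientation: [-90.0, 0.0, 145.8]
force: [0.0, 0.3, 0.6]
opening: 0.0004
```

Call:
{"op": "step_arm", "data": {
  "rows": [
    [[-1,0.083,-0.056,0,0,0,0],[-1,0.083,-0.056,0,0,0,0],[-1,0,0,0,0,0,0]]
  ]
}}

```text
clock: 5.42
tool_pos: [0.4992, 0.0939, 0.0689]
orientation: [-90.0, -0.0, 145.8]
force: [-0.1, 0.5, -0.1]
opening: 0.0003
```

Call:
{"op": "step_arm", "data": {
  "rows": [
    [[-1,0.083,-0.056,0,0,0,0],[-1,0.083,-0.056,0,0,0,0],[-1,0,0,0,0,0,0]]
  ]
}}

```text
clock: 5.8
tool_pos: [0.5008, 0.0928, 0.0689]
orientation: [-90.0, -0.0, 145.8]
force: [-2.3, 0.8, 1.7]
opening: 0.0007
```

Run:
```python
from h import *
a=cv2.resize(ctrl.snapshot("wrist")[0:240,180:500],None,fx=2,fy=2,interpolation=cv2.INTER_CUBIC)[:, :400]
b=cv2.resize(ctrl.snapshot("scene")[150:270,300:400],None,fx=4,fy=4,interpolation=cv2.INTER_CUBIC)
cv2.imwrite('pics/w4.png',np.hstack([a,b]))
print(ctrl.get_obs()['force'],ctrl.get_obs()['tool_pos'])
```

```text
[-2.05250824  0.48422341  0.96003373] [0.50078143 0.09284779 0.06890671]
```

View pics/w4.png

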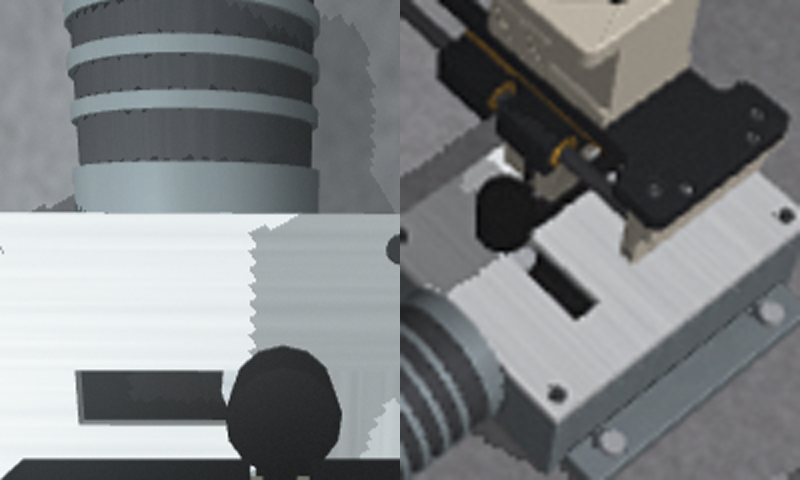

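The knob now sits level with the short leg (row 397), and the force is starting to rise. I'll go one more millimetre at a time.

Call:
{"op": "step_arm", "data": {
  "rows": [
    [[-1,0.083,-0.056,0,0,0,0],[-1,0,0,0,0,0,0]]
  ]
}}

```text
clock: 6.15
tool_pos: [0.5015, 0.0924, 0.069]
orientation: [-90.0, -0.0, 145.9]
force: [-4.8, 2.9, 3.6]
opening: 0.0004
```

Call:
{"op": "step_arm", "data": {
  "rows": [
    [[-1,0.083,-0.056,0,0,0,0],[-1,0,0,0,0,0,0]]
  ]
}}

```text
clock: 6.4
tool_pos: [0.5021, 0.0919, 0.0691]
orientation: [-90.0, -0.0, 145.8]
force: [-5.8, 3.6, 6.7]
opening: 0.0004
```

The knob is against the corner stop at about 7 N, so now I'll go round to its -y side.

Call:
{"op": "step_arm", "data": {
  "rows": [
    [[-1,-0.55,0.375,0,0,0,0],[-1,-0.55,0.375,0,0,0,0],[-1,-0.55,0.375,0,0,0,0],[-1,-0.73,-1.075,0,0,0,0],[-1,-0.73,-1.075,0,0,0,0],[-1,-0.73,-1.075,0,0,0,0],[-1,-0.73,-1.075,0,0,0,0],[-1,0.89,-0.605,0,0,0,0],[-1,0.89,-0.605,0,0,0,0],[-1,0.89,-0.605,0,0,0,0],[-1,0.89,-0.605,0,0,0,0],[-1,0,0,0,0,0,0]]
  ]
}}

```text
clock: 7.9
tool_pos: [0.4931, 0.0353, 0.0686]
orientation: [-90.0, -0.0, 145.8]
force: [0.0, 0.7, -0.7]
opening: 0.0005
```

Run:
```python
from h import *
a=cv2.resize(ctrl.snapshot("wrist")[0:240,120:440],None,fx=2,fy=2,interpolation=cv2.INTER_CUBIC)[:, :420]
b=cv2.resize(ctrl.snapshot("scene")[150:270,300:395],None,fx=4,fy=4,interpolation=cv2.INTER_CUBIC)
cv2.imwrite('pics/w5.png',np.hstack([a,b]))
print(ctrl.get_obs()['force'],ctrl.get_obs()['tool_pos'])
```

```text
[-0.51515603  0.71974036 -0.01826238] [0.49225587 0.03557649 0.06861196]
```

View pics/w5.png

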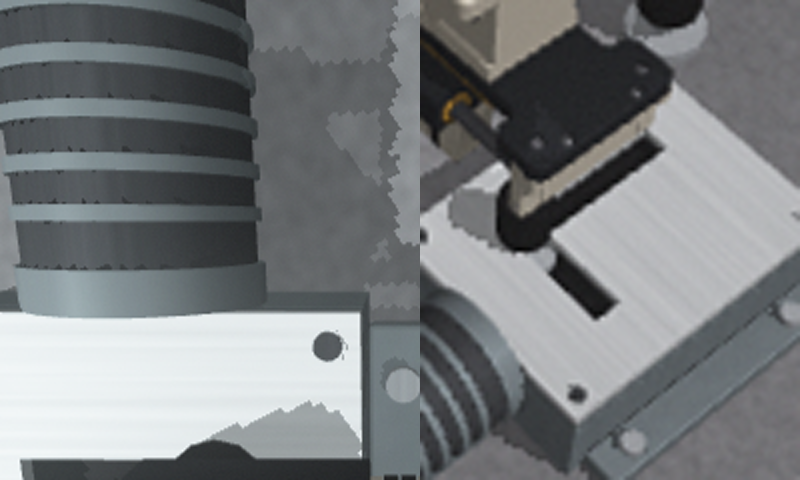

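The knob is at the corner, just beyond the gripper's left finger. The fingers are beside it, over the plate edge. Next I push along +y.

Call:
{"op": "step_arm", "data": {
  "rows": [
    [[-1,0.28,0.414,0,0,0,0],[-1,0.28,0.414,0,0,0,0],[-1,0.28,0.414,0,0,0,0],[-1,0.28,0.414,0,0,0,0],[-1,0.28,0.414,0,0,0,0],[-1,0,0,0,0,0,0]]
  ]
}}

```text
clock: 8.75
tool_pos: [0.5066, 0.0568, 0.0688]
orientation: [-90.0, 0.0, 145.9]
force: [0.2, 0.5, 0.7]
opening: 0.0005
```

Call:
{"op": "step_arm", "data": {
  "rows": [
    [[-1,0.28,0.414,0,0,0,0],[-1,0.28,0.414,0,0,0,0],[-1,0.28,0.414,0,0,0,0],[-1,0.28,0.414,0,0,0,0],[-1,0,0,0,0,0,0]]
  ]
}}

```text
clock: 9.38
tool_pos: [0.518, 0.0734, 0.0688]
orientation: [-90.0, 0.0, 145.9]
force: [0.6, -0.1, -0.7]
opening: 0.0001
```

Run:
```python
from h import *
a=cv2.resize(ctrl.snapshot("wrist")[0:240,120:440],None,fx=2,fy=2,interpolation=cv2.INTER_CUBIC)[:, :420]
b=cv2.resize(ctrl.snapshot("scene")[150:270,300:395],None,fx=4,fy=4,interpolation=cv2.INTER_CUBIC)
cv2.imwrite('pics/w6.png',np.hstack([a,b]))
print(ctrl.get_obs()['force'],ctrl.get_obs()['tool_pos'])
```

```text
[ 0.44029744 -0.00410084 -0.42913429] [0.51762613 0.07313824 0.06880721]
```

View pics/w6.png

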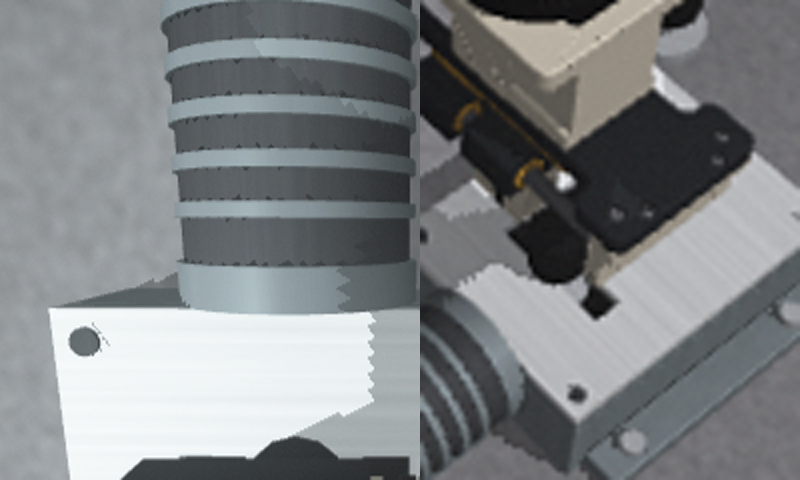

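The knob has moved into the short leg and is in contact with the fingers. About 20 mm of the push remains.

Call:
{"op": "step_arm", "data": {
  "rows": [
    [[-1,0.225,0.33,0,0,0,0],[-1,0.225,0.33,0,0,0,0],[-1,0.17,0.25,0,0,0,0],[-1,0.11,0.165,0,0,0,0],[-1,0,0,0,0,0,0]]
  ]
}}

```text
clock: 10.1
tool_pos: [0.525, 0.0839, 0.0689]
orientation: [-90.0, 0.0, 145.9]
force: [-1.0, -1.0, 0.2]
opening: 0.0001
```

Call:
{"op": "step_arm", "data": {
  "rows": [
    [[-1,0.056,0.083,0,0,0,0],[-1,0.056,0.083,0,0,0,0],[-1,0,0,0,0,0,0]]
  ]
}}

```text
clock: 10.48
tool_pos: [0.526, 0.0854, 0.0689]
orientation: [-90.0, 0.0, 145.8]
force: [-0.7, -0.1, 1.2]
opening: 0.0005
```

Call:
{"op": "step_arm", "data": {
  "rows": [
    [[-1,0.056,0.083,0,0,0,0],[-1,0.056,0.083,0,0,0,0],[-1,0,0,0,0,0,0]]
  ]
}}

```text
clock: 10.85
tool_pos: [0.5272, 0.0871, 0.0688]
orientation: [-90.0, 0.0, 145.9]
force: [-0.3, -1.8, 1.5]
opening: 0.0004
```

Call:
{"op": "step_arm", "data": {
  "rows": [
    [[-1,0.056,0.083,0,0,0,0],[-1,0.056,0.083,0,0,0,0],[-1,0,0,0,0,0,0]]
  ]
}}

```text
clock: 11.22
tool_pos: [0.5283, 0.0888, 0.0688]
orientation: [-90.0, -0.0, 145.9]
force: [-0.2, -1.4, 0.4]
opening: 0.0008
```

Call:
{"op": "step_arm", "data": {
  "rows": [
    [[-1,0.056,0.083,0,0,0,0],[-1,0,0,0,0,0,0]]
  ]
}}

```text
clock: 11.48
tool_pos: [0.5288, 0.0896, 0.0689]
orientation: [-90.0, 0.0, 145.9]
force: [0.6, -0.3, 1.1]
opening: 0.0004
```

Call:
{"op": "step_arm", "data": {
  "rows": [
    [[-1,0.056,0.083,0,0,0,0],[-1,0,0,0,0,0,0]]
  ]
}}

```text
clock: 11.72
tool_pos: [0.5294, 0.0905, 0.0689]
orientation: [-90.0, 0.0, 145.9]
force: [-0.7, -0.3, 0.5]
opening: 0.0006
```

Call:
{"op": "step_arm", "data": {
  "rows": [
    [[-1,0.056,0.083,0,0,0,0],[-1,0,0,0,0,0,0]]
  ]
}}

```text
clock: 11.98
tool_pos: [0.53, 0.0913, 0.0689]
orientation: [-90.0, 0.0, 145.9]
force: [-0.7, -0.3, 1.5]
opening: 0.0006
```

Call:
{"op": "step_arm", "data": {
  "rows": [
    [[-1,0.056,0.083,0,0,0,0],[-1,0,0,0,0,0,0]]
  ]
}}

```text
clock: 12.22
tool_pos: [0.5306, 0.0921, 0.0689]
orientation: [-90.0, 0.0, 145.9]
force: [-0.6, 0.4, 0.8]
opening: 0.0005
```

Call:
{"op": "step_arm", "data": {
  "rows": [
    [[-1,0.056,0.083,0,0,0,0],[-1,0,0,0,0,0,0]]
  ]
}}

```text
clock: 12.48
tool_pos: [0.5311, 0.093, 0.0689]
orientation: [-90.0, 0.0, 145.9]
force: [-0.7, 0.3, 1.0]
opening: 0.0002
```

Call:
{"op": "step_arm", "data": {
  "rows": [
    [[-1,0.056,0.083,0,0,0,0],[-1,0.056,0.083,0,0,0,0],[-1,0,0,0,0,0,0]]
  ]
}}

```text
clock: 12.85
tool_pos: [0.5322, 0.0946, 0.0689]
orientation: [-90.0, 0.0, 145.9]
force: [-1.0, -0.5, 1.6]
opening: 0.0005
```

Call:
{"op": "step_arm", "data": {
  "rows": [
    [[-1,0.056,0.083,0,0,0,0],[-1,0.056,0.083,0,0,0,0],[-1,0,0,0,0,0,0]]
  ]
}}

```text
clock: 13.22
tool_pos: [0.5333, 0.0963, 0.0689]
orientation: [-90.0, 0.0, 145.9]
force: [0.2, 0.2, 1.8]
opening: 0.0007
```

Run:
```python
from h import *
a=cv2.resize(ctrl.snapshot("top")[175:265,240:340],None,fx=4,fy=4,interpolation=cv2.INTER_CUBIC)
b=cv2.resize(ctrl.snapshot("scene")[180:270,300:400],None,fx=4,fy=4,interpolation=cv2.INTER_CUBIC)
cv2.imwrite('pics/w7.png',np.hstack([a,b]))
print(ctrl.get_obs()['force'],ctrl.get_obs()['tool_pos'])
```

```text
[-0.26327199 -0.91939144  1.31403112] [0.53334376 0.09626985 0.06888082]
```

View pics/w7.png

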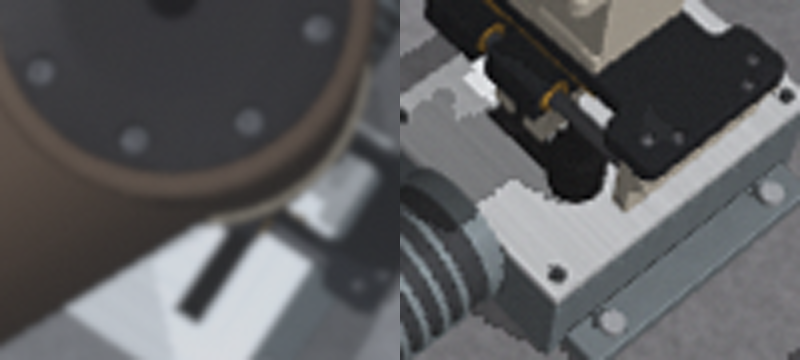

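The knob covers the end of the slot in the scene view: silhouette columns about 548–606, bottom at about row 203. I'll compare that with predictions for different y.

Run:
```python
from h import *
t=np.radians(-34.24);c,s=np.cos(t),np.sin(t);a=np.linspace(0,6.28,80)
for v in(15,18,21,24,27):
    u=np.c_[.036+.014*np.cos(a),v/1e3+.014*np.sin(a)]
    w=u@np.array([[c,s],[-s,c]])+[.5035,.1227]
    p=proj("scene",np.r_[np.c_[w,0*a+.062],np.c_[w,0*a+.092]]); p=(p-[300,180]+.5)*4-.5+[400,0]
    print(v,"cols",p[:,0].min().round(),p[:,0].max().round(),"bottom",p[:,1].max().round(), "lower right silhouette row at col600",)
```

```text
15 cols 531.0 597.0 bottom 191.0 lower right silhouette row at col600
18 cols 536.0 601.0 bottom 195.0 lower right silhouette row at col600
21 cols 540.0 606.0 bottom 199.0 lower right silhouette row at col600
24 cols 544.0 610.0 bottom 204.0 lower right silhouette row at col600
27 cols 549.0 615.0 bottom 208.0 lower right silhouette row at col600
```

Call:
{"op": "step_arm", "data": {
  "rows": [
    [[-1,0.056,0.083,0,0,0,0],[-1,0.056,0.083,0,0,0,0],[-1,0,0,0,0,0,0]]
  ]
}}

```text
clock: 13.7
tool_pos: [0.5343, 0.0978, 0.0688]
orientation: [-90.0, -0.0, 145.8]
force: [0.0, -0.8, -0.1]
opening: 0.0003
```

Call:
{"op": "step_arm", "data": {
  "rows": [
    [[-1,0.056,0.083,0,0,0,0],[-1,0,0,0,0,0,0]]
  ]
}}

```text
clock: 13.95
tool_pos: [0.5347, 0.0984, 0.0689]
orientation: [-90.0, -0.0, 145.8]
force: [-1.2, -2.5, 3.4]
opening: 0.0004
```

Call:
{"op": "step_arm", "data": {
  "rows": [
    [[-1,0.056,0.083,0,0,0,0],[-1,0,0,0,0,0,0]]
  ]
}}

```text
clock: 14.2
tool_pos: [0.5351, 0.0991, 0.0689]
orientation: [-89.9, -0.0, 145.8]
force: [-2.2, -3.6, 4.7]
opening: 0.0005
```

Force is now rising along -y. I'll go one more step to confirm the stop.

Call:
{"op": "step_arm", "data": {
  "rows": [
    [[-1,0.056,0.083,0,0,0,0],[-1,0,0,0,0,0,0]]
  ]
}}

```text
clock: 14.45
tool_pos: [0.5354, 0.0995, 0.069]
orientation: [-89.9, -0.0, 145.8]
force: [-3.8, -5.3, 6.2]
opening: 0.0009
```

Call:
{"op": "step_arm", "data": {
  "rows": [
    [[-1,0.056,0.083,0,0,0,0],[-1,0,0,0,0,0,0]]
  ]
}}

```text
clock: 14.7
tool_pos: [0.5356, 0.0998, 0.069]
orientation: [-89.8, -0.0, 145.8]
force: [-4.7, -7.1, 7.9]
opening: 0.0005
```

The stop is firm at about 8.5 N. Next I back straight off, then up and clear.

Call:
{"op": "step_arm", "data": {
  "rows": [
    [[-1,-0.28,-0.414,0,0,0,0],[-1,-0.56,-0.83,0,0,0,0],[-1,-0.84,-1.24,0,0,0,0],[-1,0,0,3,0,0,0],[-1,0,0,5,0,0,0],[-1,0,0,5,0,0,0],[-1,-1,-5,0,0,0,0],[-1,-1,-5,0,0,0,0],[-1,-1,-5,0,0,0,0],[-1,-1,-5,0,0,0,0],[-1,-1,-5,0,0,0,0],[-1,0,0,0,0,0,0]]
  ]
}}

```text
clock: 16.2
tool_pos: [0.4683, -0.1764, 0.1987]
orientation: [-90.0, -0.0, 145.6]
force: [-0.7, 0.4, 0.4]
opening: -0.0001
```

Run:
```python
from h import *
a=ctrl.snapshot("top")[80:320,150:420]
b=ctrl.snapshot("scene"); cv2.imwrite('pics/s9.png',b)
b=cv2.resize(b[180:270,300:400],None,fx=4,fy=4,interpolation=cv2.INTER_CUBIC)
cv2.imwrite('pics/w8.png',np.hstack([cv2.resize(a,(400,360)),b]))
import cv2
# bystander change in top image
d=cv2.absdiff(cv2.imread('pics/scene0.png'),cv2.imread('pics/s9.png')).max(2)
for n,(x0,y0,x1,y1) in dict(sd=(300,285,385,385),jar=(424,262,466,308),cone=(268,115,298,162)).items():print(n,"changed px",int((d[y0:y1,x0:x1]>40).sum()))
print(ctrl.get_obs()['force'],ctrl.get_obs()['tool_pos'])
```

```text
sd changed px 0
jar changed px 0
cone changed px 0
[ 0.08849209  0.45286968 -0.16657776] [ 0.46927522 -0.17425735  0.19877229]
```

View pics/w8.png

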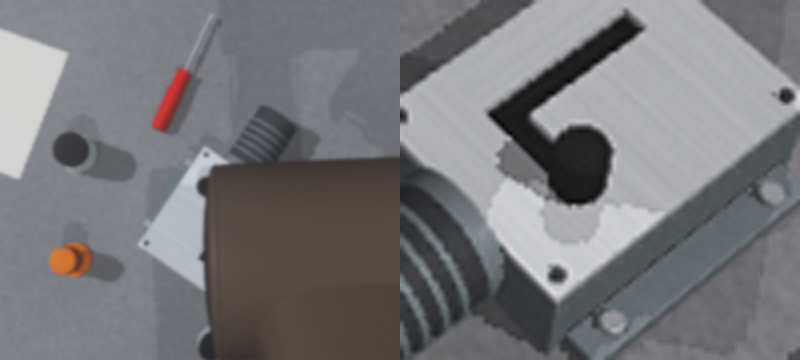

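The knob rests at the end of the short leg. Its silhouette (columns about 549–612, bottom about 205) fits y ≈ 25–27 mm. The bystanders are unchanged and the arm is clear.

```bash
python3 -c "
from plant import ctrl
print(ctrl.close_job())"
```

```text
the job is handed in; nothing more can be done
None
```

I pushed the knob with shut fingers along the long leg to the corner, where it met the stop at about 7 N. I then went round to its other side and pushed it along the short leg until it met the end stop at about 8.5 N. After that I backed off, lifted clear and handed the job in at about 16 s.

**Last checks:**
- The final scene picture shows the knob at the end of the short leg, at y ≈ 25–27 mm by its silhouette.
- There were no changed pixels around the thread cone, glue jar or screwdriver.
- The arm was clear of everything, with a force reading near zero.

**Disagreements:**
- The unit's position differed by 4–8 mm between the top, scene and wrist views, so I relied on contact force to find both stops.
- The end stop came about 9 mm later than my finger-width estimate predicted, so the fingertips are probably thinner than I assumed.
- The arm hid the knob in the final top view, so the end position rests on the scene view and the contact force alone.

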